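Torque down the can-opener foot with a click wrench

ROBOT

A 6-joint arm with a two-finger parallel gripper is mounted at the origin on a cart in front of the work surface, level with it; the furniture and walls round the work are solid. World frame = base frame: x ahead of the robot, y to its left, z up, the work surface at z = 0. Lengths are in mm, angles in rad, forces in N, time in s.
With the tool pointing down it reaches from about 350 to 775 mm from the base axis. Payload 7.3 kg.
Tool frame: the origin (TCP) lies between the finger pads; the fingertips stand 14 mm ahead of it and the grasp point (between the pads) lies 5 mm behind it; z points along the fingers, y is the line along which they close (so a half turn about z gives the same grasp; the last joint's range is limited). The gripper opens to 92 mm and grips with 3 to 60 N. Pads are 19 mm wide; open, the fingers measure 130 mm over their backs; the gripper's body (75 mm by 190 mm) begins 47 mm behind the grasp point.
Start: joints at [1.159, 0.342, 1.524, -0, 1.275, -0.146], TCP at [137.893, 506.589, 212.141] pointing down, gripper open.
Joint ranges: [-2.53, 2.53], [-0.77, 2.02], [0.04, 2.7], [-1, 4.14], [0.28, 2.66], [-3.11, 3.11]. Speed limits (rad/s): [2.57, 2.57, 3.14, 3.14, 3.14, 3.14].

INTERFACE

Orientations are given as [roll, pitch, yaw] about the fixed x, y, z axes, in that order (R = Rz(yaw) Ry(pitch) Rx(roll)).
In Python, from plant import get_obs, cams, close_job gives the robot as it stands. The module is installed in compiled form; this text tells all that it offers.
- The arm moves only by the shell command python3 -m creep 'ROWS'. ROWS is JSON, a list of rows, each an object of numbers: "hand": the opening, from 0 (shut) to 1 (fully open); "tx", "ty", "tz": the shift along the tool's x, y, z in m; "spin": the turn about the tool's z in degrees. In form: [{"hand": .., "tx": .., "ty": .., "tz": .., "spin": ..}, ...]. A call has 1 to 5 rows; each row shifts and turns the commanded pose from where the row before left it, along the tool's axes as they then stand; what a row does not reach is not made up. A row lasts 1/8 s, in which the tool goes at most 62.5 mm and 10.7 degrees, less where a joint would pass 70% of its speed; a pose out of reach is approached as far as the arm can. A call is refused whole if a number of a shift passes 0.0625 or a number of a turn 10.7, either way. A call with a gripper value outside its range is refused whole. The fingers move at their own pace and stop on an object; the grip force is fixed at half the most. Time passes only in rows, so rows that do not move let the fingers close. It gives the time, the measured TCP pose, the force, the opening and the grip force at its end, in the units of the state.
- get_obs(): the state, without advancing time (a new reading comes with each control period).
- cams.capture(name): name is "side" or "top" or "wrist"; returns a dict with "color" (420x560x3 uint8, red, green, blue), "K" (3x3 intrinsics, pixels), "R" (3x3) and "t" (3): a world point X has camera coordinates R X + t. Camera axes: x right, y down, z forward; pixel columns grow to the right and rows downward; lengths in mm; the calibration is good to about 2 mm. A picture is of the moment at which its call begins. There is no depth.
- close_job(): hands the job in; it is judged then, once.
The state is a dict: "time": time; "joint_positions": joint angles; "dq": joint speeds; "tau": joint torques, N m; "tool_pos": TCP position; "tcp_rot": TCP orientation; "contact_force": force on the tool from outside, world axes, zero at the start; "moment": the same for the moment, N m; "grip_width": finger opening in mm; "finger_force": force on a finger pad.
Only numpy, scipy, OpenCV 4.12 (cv2) and the standard library are available. Lean on these libraries where they do the work, as an engineer would, in place of code of your own. Each camera call takes 0.05 s, during which the arm holds its last target. There are 200 camera calls.

TASK

The green foot of the bench can opener still has to be bolted down: fit the socket of the click wrench fully down over the square bolt head, square to it, and tighten the bolt clockwise until the wrench trips, holding it tripped for a moment but never forcing it on to the end of its trip travel, which would overtighten the bolt. Then lift the wrench off and lay it flat on the worktop, socket down and well clear of the foot. Do not disturb the brown-lidded spice jar, the tin or the garlic.

Things in the scene. Friction and masses are not known exactly. Their poses are not given: they have to be found in the camera images.
- wrench: loose click wrench, 0.5 kg, 236 mm long, 41 mm high: round steel head (46 mm across) with a dark square socket under it, neck, black flat-sided handle, orange heel block. Origin: centre of the socket mouth, at the underside; handle along -x, z up. Lies level on mouth and heel (origin z = 0). Handle 24 mm wide (y), x = -60 to -187 mm, z = 11 to 37 mm; centre of mass near x = -95 mm
- socket_mouth (a point): centre of the open socket mouth (the wrench's origin), on the axis about which the handle turns the bolt; axes as wrench. The recess is a square 26 mm across, 18 mm deep, walls 6 mm thick, with flats facing +x and every 90 degrees while the wrench is not tripped
- wrench_grip (a point): a good point to grip, in the middle of the handle's section, 105 mm along -x from the socket axis and 24 mm above the plane of the socket mouth
- wrench_heel (a point): underside of the orange heel block (26x32x40 mm), 200 mm along -x from the socket axis, level with the mouth's plane
- trip (a joint): breakaway joint on the socket axis: angle (rad) the handle has slipped clockwise past the socket. 0 at rest; gives way at 1.2 Nm (11 N across the handle at wrench_grip) and yields at that same load for its 0.20 rad travel, where a hard stop follows. Tripped above 0.10. A red pin rises 4 mm from the head. Springs back to 0 when eased back; rigid anticlockwise
- foot: fixed green cast foot plate of a bench can opener, 140x100 mm, 12 mm thick; origin at the centre of its underside on the worktop. The bolt stands on its front part at x = -40 mm, y = 0; a square column socket 44x44 mm, 46 mm high above the worktop, stands at x = +34 mm, and two small screws behind it are finished
- bolt_seat (a point): centre of the square head's underside, on its washer (54 mm across), 15 mm above the worktop; turns with the bolt, z up. The head is 24 mm square and 10 mm high, flats facing its +x and +y, with a 5 mm centring cone on top. Seated: socket mouth on the washer. Turns clockwise from above at 0.35 Nm for 0.28 to 1.05 rad, then is tight and stops dead; where cannot be seen
- bolt_corner (a point): a corner of the bolt head, at x = 12, y = 12 mm, 10 mm above bolt_seat; turns with the bolt
- crush (a joint): 0 while the bolt's washer is sound; grows (rad) when the tight bolt is forced on with more than 1.8 Nm (about 17 N across the handle at wrench_grip): overtightened beyond 0.03
- spice_jar: loose glass spice jar with a dark brown lid, 44 mm across, 96 mm high; origin under its centre
- tin: loose food tin, 75 mm across, 58 mm high; origin under its centre
- garlic: loose garlic bulb, 50x50x56 mm; origin under its centre

How it is judged:
By the outcome, as a careful person would: the job done as asked, in the order asked, and still so for the second after the job is handed in, with the robot touching nothing.
It also fails if it takes over 67 s, if anything falls off the work surface, if the arm or the gripper's body presses on something with over 40 N, if the wrist force passes 120 N, or if a joint passes its speed limit or range.

## Working session

There is one attempt and no reset: what is moved stays moved. The work goes in short steps, Python scripts to look and compute and a shell command to move; the robot and the scene stay as the last step left them, time stands still between calls to the robot, and variables do not carry over. Pictures are saved under pics/ and viewed, at most 10 in all, crops included, and the job is handed in when it is done.

```bash
mkdir -p pics; cat > h.py <<'E'
import numpy as np,cv2,json
from plant import get_obs,cams,close_job
def cap(n,f):
    c=cams.capture(n); np.savez('pics/'+f+'.npz',**c); cv2.imwrite('pics/'+f+'.png',cv2.cvtColor(c['color'],cv2.COLOR_RGB2BGR)); return c
def ray(c,u,v,z):
    K,R,t=[np.array(c[k],float) for k in('K','R','t')]
    d=R.T@np.linalg.solve(K,[u,v,1.]); o=-R.T@t.ravel(); return o+d*(z-o[2])/d[2]
def proj(c,X):
    p=np.array(c['K'])@(np.array(c['R'])@np.array(X)+np.array(c['t']).ravel()); return p[:2]/p[2]
E
python3 - <<'E'
from h import *
a=cap('top','top0');b=cap('side','side0')
cv2.imwrite('pics/both0.png',cv2.resize(np.hstack([a['color'],b['color']])[:,:,::-1],None,fx=.71,fy=.71))
for c in(a,b):print(-np.array(c['R']).T@np.array(c['t']).ravel(),c['K'][0][0])
print(get_obs())
E
```

```text
[ 478.10941013   18.47123408 1199.84411986] 501.3700108175405
[473.64013194 860.50604594 578.21346523] 483.5645094616072
{'time': 0.1, 'joint_positions': array([ 1.15898929e+00,  3.42646950e-01,  1.52493431e+00, -2.99190454e-06,
        1.27536934e+00, -1.46036406e-01]), 'dq': array([-0.002219  , -0.00079999, -0.00363321,  0.00022179,  0.00079254,
        0.00032664]), 'tau': array([ 1.62307097e-03, -4.31997728e+01, -2.44696999e+01,  7.19710300e-02,
        5.25754457e-02, -5.60287765e-05]), 'tool_pos': array([137.73711086, 506.21643362, 211.51315314]), 'tcp_rot': array([-3.14024875e+00, -1.94774397e-04,  2.87582276e+00]), 'contact_force': array([ 0.28630762, -0.11928398, -0.60303663]), 'moment': array([-0.01908589,  0.00588563,  0.05133728]), 'finger_force': 0.0, 'grip_width': 91.82389501996643}
```

View pics/top0.png

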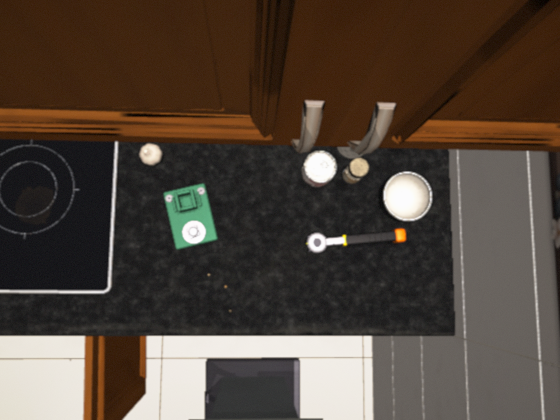

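View pics/side0.png

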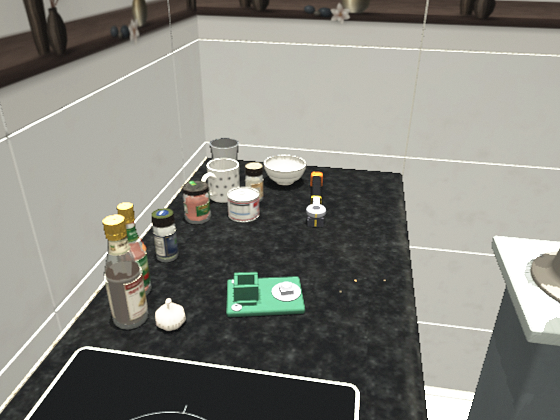

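The top view shows the wrench head at about (317,242), its heel at (400,236), and the bolt at (194,232) on the green foot. The side view agrees: bolt at (287,291), wrench at (316,205). The tin, jar and garlic are all on the far side of the wrench and foot.

```bash
python3 - <<'E'
from h import *
a=dict(np.load('pics/top0.npz'));b=dict(np.load('pics/side0.npz'))
def cen(m,box):
    u0,v0,u1,v1=box;s=np.zeros_like(m);s[v0:v1,u0:u1]=m[v0:v1,u0:u1]
    y,x=np.nonzero(s);return x.mean(),y.mean(),len(x)
hs=cv2.cvtColor(a['color'],cv2.COLOR_RGB2HSV);H,S,V=[hs[...,i] for i in range(3)]
o=cen((H<15)&(S>180)&(V>120),(385,220,415,250));g=((H>60)&(H<95)&(S>100)).astype(np.uint8)
hd=cen((V>110)&(S<90),(304,230,329,256));bo=cen((V>110)&(S<90),(180,218,210,245))
print(o,hd,bo)
print('heel',ray(a,*o[:2],40),'head',ray(a,*hd[:2],38),'bolt',ray(a,*bo[:2],16))
c=max(cv2.findContours(g,0,2)[0],key=cv2.contourArea);r=cv2.minAreaRect(c);print('foot',r,[ray(a,*p,12)[:2].round() for p in cv2.boxPoints(r)])
print('side bolt',ray(b,287,291,22),'side head',ray(b,316,211,38))
for n,p in dict(tin=(319,165,58),jar=(359,168,90),garlic=(150,153,40),cab=(200,142,400)).items():print(n,ray(a,*p).round())
E
```

```text
(np.float64(400.2352941176471), np.float64(234.27450980392157), 51) (np.float64(317.1611940298507), np.float64(242.20298507462687), 335) (np.float64(193.45109780439122), np.float64(231.74850299401197), 501)
heel [ 580.22146157 -335.74145334   40.        ] head [ 559.45535247 -138.60012505   38.        ] bolt [582.31308435 150.61825047  16.        ]
foot ((189.93934631347656, 215.86721801757812), (58.92036819458008, 43.002132415771484), 76.75948333740234) [array([676., 227.]), array([701., 129.]), array([565.,  94.]), array([541., 191.])]
side bolt [578.66972967 161.66519076  22.        ] side head [ 557.45265764 -122.97917379   38.        ]
tin [ 739. -141.   58.]
jar [ 727. -228.   90.]
garlic [763. 254.  40.]
cab [695. 101. 400.]
```

```bash
python3 -m creep '[{"tx":-0.049,"ty":-0.028},{"tx":-0.049,"ty":-0.028},{"tx":-0.049,"ty":-0.028},{"tx":-0.049,"ty":-0.028},{"tx":-0.049,"ty":-0.028}]'; python3 -m creep '[{"tx":-0.049,"ty":-0.028},{"tx":-0.049,"ty":-0.028},{"tx":-0.049,"ty":-0.028},{"tx":-0.049,"ty":-0.028},{"spin":10}]'; python3 -m creep '[{"spin":10},{"spin":10},{"spin":10},{"spin":10},{"spin":10}]'; python3 -m creep '[{"spin":9},{"tx":0}]'
python3 - <<'E'
from h import *
o=get_obs();print(o['tool_pos'],o['tcp_rot'],o['grip_width'])
c=cap('wrist','w1');print(-c['R'].T@np.array(c['t']).ravel(),c['R'],proj(c,[582,150,25]))
E
```

```text
[137.73711086 506.21643362 211.51315314] [-3.14024875e+00 -1.94774397e-04  2.87582276e+00] 91.82389501996643
[ 61.30839231 526.55592614 383.93727929] [[ 2.63039489e-01  9.64784985e-01 -4.00400164e-04]
 [ 9.23321352e-01 -2.51614419e-01  2.90116984e-01]
 [ 2.79799764e-01 -7.66819212e-02 -9.56991105e-01]] [132.89987133 510.80313689]invalid input at $[0]: expected keys hand, tx, ty, tz, spin
invalid input at $[0]: expected keys hand, tx, ty, tz, spin
invalid input at $[0]: expected keys hand, tx, ty, tz, spin
invalid input at $[0]: expected keys hand, tx, ty, tz, spin
```

View pics/w1.png

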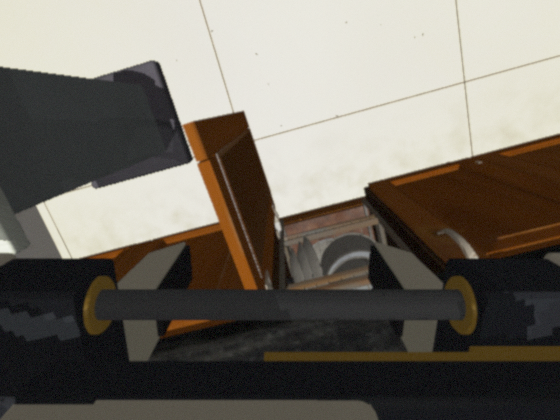

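The picture only shows the floor, since the moves were refused: every row needs all five keys. Re-issuing them.

```bash
python3 -m creep '[{"hand":1,"tx":-0.053,"ty":-0.0266,"tz":0,"spin":0},{"hand":1,"tx":-0.053,"ty":-0.0266,"tz":0,"spin":0},{"hand":1,"tx":-0.053,"ty":-0.0266,"tz":0,"spin":0},{"hand":1,"tx":-0.053,"ty":-0.0266,"tz":0,"spin":0},{"hand":1,"tx":-0.053,"ty":-0.0266,"tz":0,"spin":0}]'; python3 -m creep '[{"hand":1,"tx":-0.053,"ty":-0.0266,"tz":0,"spin":0},{"hand":1,"tx":-0.053,"ty":-0.0266,"tz":0,"spin":0},{"hand":1,"tx":-0.053,"ty":-0.0266,"tz":0,"spin":0},{"hand":1,"tx":-0.053,"ty":-0.0266,"tz":0,"spin":0},{"hand":1,"tx":-0.053,"ty":-0.0266,"tz":0,"spin":0}]'; python3 -m creep '[{"hand":1,"tx":0,"ty":0,"tz":0,"spin":10},{"hand":1,"tx":0,"ty":0,"tz":0,"spin":10},{"hand":1,"tx":0,"ty":0,"tz":0,"spin":10},{"hand":1,"tx":0,"ty":0,"tz":0,"spin":10},{"hand":1,"tx":0,"ty":0,"tz":0,"spin":10}]';python3 -m creep '[{"hand":1,"tx":0,"ty":0,"tz":0,"spin":10},{"hand":1,"tx":0,"ty":0,"tz":0,"spin":9},{"hand":1,"tx":0,"ty":0,"tz":0,"spin":0}]'
python3 - <<'E'
from h import *
o=get_obs();print(o['tool_pos'],o['tcp_rot'],o['grip_width'])
c=cap('wrist','w2');print(-c['R'].T@np.array(c['t']).ravel(),c['R'],proj(c,[582,150,25]))
E
```

```text
time: 0.78
tool_pos: [359.8, 307.2, 212.1]
tcp_rot: [3.141, 0.0, 2.876]
contact_force: [1.1, 1.5, -0.4]
grip_width: 91.6
finger_force: 0.0
time: 1.4
tool_pos: [580.6, 109.2, 211.9]
tcp_rot: [3.141, -0.0, 2.876]
contact_force: [0.1, 1.2, 0.6]
grip_width: 92.1
finger_force: 0.0
time: 2.02
tool_pos: [579.2, 110.7, 211.7]
tcp_rot: [-3.141, -0.0, 1.997]
contact_force: [-0.5, 0.4, -0.1]
grip_width: 92.2
finger_force: 0.0
time: 2.4
tool_pos: [579.3, 110.7, 211.8]
tcp_rot: [-3.141, -0.0, 1.673]
contact_force: [0.3, -0.3, -1.0]
grip_width: 91.7
finger_force: 0.0
[579.25977315 110.69501622 211.76999981] [-3.14093043e+00 -8.68061679e-05  1.67297524e+00] 91.66597019102369
[570.67205463 188.35862408 384.1935662 ] [[ 9.94826003e-01  1.01593085e-01 -2.61356206e-04]
 [ 9.73236812e-02 -9.52274612e-01  2.89311536e-01]
 [ 2.91431686e-02 -2.87840076e-01 -9.57234959e-01]] [286.80409093 142.03600978]
```

View pics/w2.png

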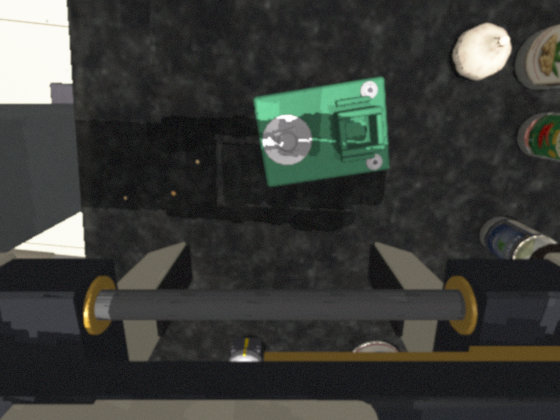

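The bolt is at about (287,140), matching the predicted position, and the foot is around it. The square head is faint, so I'll enlarge that area.

```bash
python3 - <<'E'
import cv2,numpy as np
a=cv2.imread('pics/w2.png')[110:172,252:325];a=cv2.resize(a,None,fx=8,fy=8,interpolation=cv2.INTER_CUBIC)
g=cv2.cvtColor(a,cv2.COLOR_BGR2GRAY);cv2.imwrite('pics/w2c.png',cv2.createCLAHE(3,(4,4)).apply(g));print(a.shape)
E
```

```text
(496, 584, 3)
```

View pics/w2c.png

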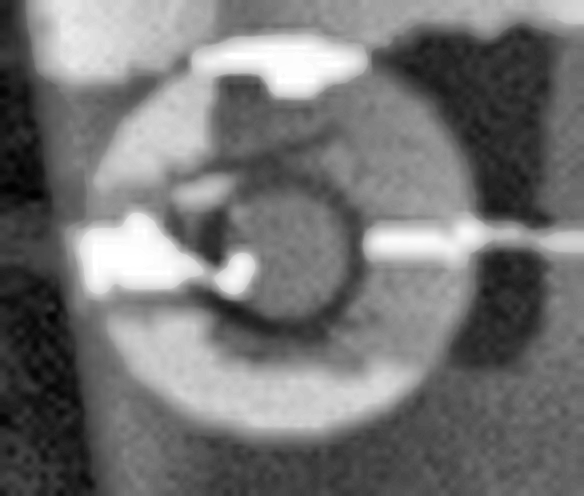

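```bash
python3 -m creep '[{"hand":1,"tx":-0.025,"ty":0,"tz":0.03,"spin":0},{"hand":1,"tx":-0.025,"ty":0,"tz":0.04,"spin":0},{"hand":1,"tx":0,"ty":0,"tz":0,"spin":0}]' | head -2
python3 - <<'E'
from h import *
c=cap('wrist','w3');p=proj(c,[582,150,25]);print(p)
u,v=p.astype(int);v0=max(v-50,0);a=c['color'][v0:v+50,u-60:u+60];a=cv2.resize(a,None,fx=6,fy=6,interpolation=cv2.INTER_CUBIC)
cv2.imwrite('pics/w3c.png',a[:,:,::-1]);print(u-60,v0,a.shape)
E
```

```text
time: 2.82
tool_pos: [582.5, 59.6, 139.0]
[292.1848868  87.8867711]
232 37 (600, 720, 3)
```

View pics/w3c.png

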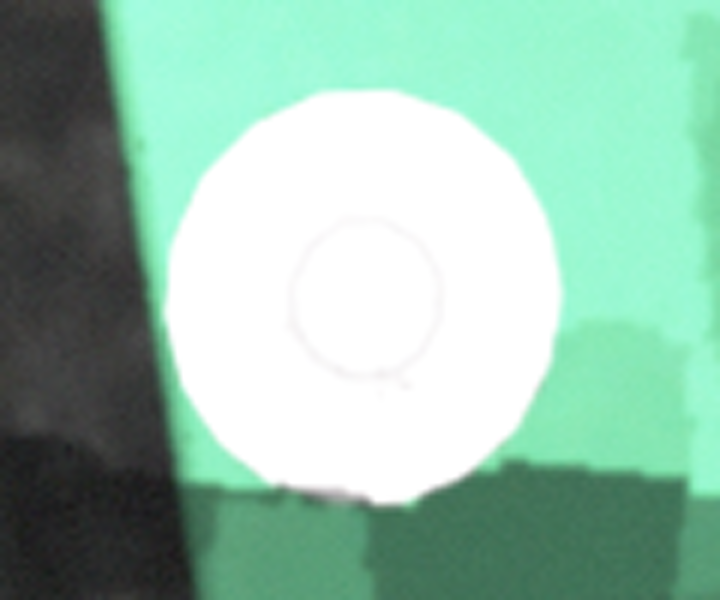

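The washer is overexposed here. Only the cone circle shows, at about (293,86), which confirms the position to about 1 mm. I'll move so the arm's shadow covers the bolt.

```bash
python3 -m creep '[{"hand":1,"tx":0.045,"ty":0,"tz":0,"spin":0},{"hand":1,"tx":0,"ty":0,"tz":0,"spin":0}]' | head -2
python3 - <<'E'
from h import *
c=cap('wrist','w4');p=proj(c,[582,150,25]);print(p)
u,v=p.astype(int);a=c['color'][v-45:v+45,u-50:u+50];a=cv2.resize(a,None,fx=6,fy=6,interpolation=cv2.INTER_CUBIC)
g=cv2.createCLAHE(3,(3,3)).apply(cv2.cvtColor(a,cv2.COLOR_RGB2GRAY))
cv2.imwrite('pics/w4c.png',g);print(u-50,v-45)
E
```

```text
time: 3.12
tool_pos: [580.4, 109.0, 144.0]
[286.98204646 148.75771551]
236 103
```

View pics/w4c.png

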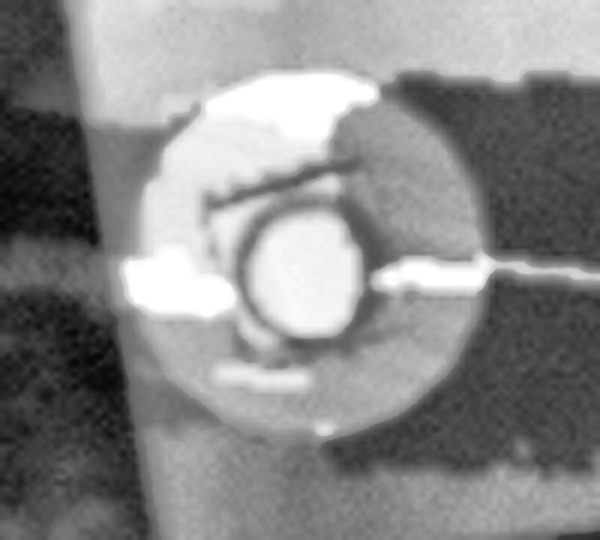

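The head's far edge runs from (205,207) to (360,160) in the crop and the left edge from (205,207) to (240,350). Next I convert these to world angles.

```bash
python3 - <<'E'
from h import *
c=dict(np.load('pics/w4.npz'))
P=[ray(c,236+u/6,103+v/6,25) for u,v in[(205,207),(360,160),(240,350),(303,270)]]
for p in P: print(p.round(1))
d=P[1]-P[0];e=P[2]-P[0];print(np.hypot(*d[:2]),np.degrees(np.arctan2(d[1],d[0])),np.hypot(*e[:2]),np.degrees(np.arctan2(e[0],-e[1])))
w=ray(c,236+314/6,103+254/6,15);print('washer',w)
print(get_obs()['tool_pos'],get_obs()['tcp_rot'])
# brightened region gradient angles (near head)
g=cv2.GaussianBlur(cv2.cvtColor(c['color'],cv2.COLOR_RGB2GRAY),(3,3),0)
E
```

```text
[566.7 158.   25. ]
[587.8 166.8  25. ]
[573.7 138.2  25. ]
[581.5 150.6  25. ]
22.91498816965075 22.612057565785694 21.034934481465623 19.544258011981945
washer [583.23915552 151.88476703  15.        ]
[580.5033959  107.60635185 143.82037393] [ 3.13873240e+00 -7.44472807e-05  1.67569376e+00]
```

```bash
python3 -m creep '[{"hand":1,"tx":-0.058,"ty":-0.0078,"tz":-0.01,"spin":0},{"hand":1,"tx":-0.058,"ty":-0.0078,"tz":-0.01,"spin":0},{"hand":1,"tx":-0.058,"ty":-0.0078,"tz":-0.01,"spin":0},{"hand":1,"tx":-0.058,"ty":-0.0078,"tz":-0.01,"spin":0},{"hand":1,"tx":-0.058,"ty":-0.0078,"tz":0,"spin":0}]' | head -2;python3 -m creep '[{"hand":1,"tx":-0.03,"ty":-0.0078,"tz":0,"spin":0},{"hand":1,"tx":0,"ty":0,"tz":0,"spin":0}]'|head -2
python3 - <<'E'
from h import *
c=cap('wrist','w5');print(proj(c,[559,-139,38]),get_obs()['tool_pos'],get_obs()['tcp_rot'])
E
```

```text
time: 3.8
tool_pos: [570.8, -189.4, 184.5]
time: 4.05
tool_pos: [565.2, -220.3, 183.0]
[282.1691307  99.0005362] [ 565.42005932 -218.52729081  182.85875601] [3.14053007e+00 4.08903353e-04 1.66987709e+00]
```

View pics/w5.png

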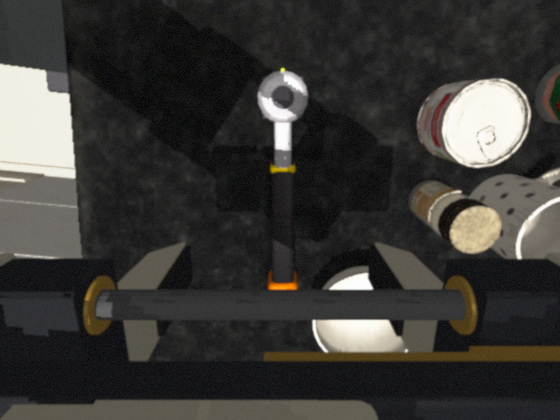

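```bash
python3 - <<'E'
from h import *
c=dict(np.load('pics/w5.npz'));hs=cv2.cvtColor(c['color'],cv2.COLOR_RGB2HSV);H,S,V=[hs[...,i].astype(int) for i in range(3)]
def mid(m,v0,v1):
    y,x=np.nonzero(m[v0:v1,230:340]);return x.mean()+230,y.mean()+v0
ye=(H>20)&(H<35)&(S>150)&(V>120)
t=mid(ye,60,80);r=mid(ye,160,178);og=mid((H<18)&(S>150)&(V>120),270,290);hd=mid((V>110)&(S<70),72,122)
nk=mid((V>110)&(S<70),126,160)
print(t,r,og,hd,nk)
P=[ray(c,*hd,39),ray(c,*nk,30),ray(c,*r,37),ray(c,*og,39)]
for p in P:print(p.round(1))
d=P[0]-P[3];e=P[0]-P[2];print(np.degrees(np.arctan2(d[1],d[0])),np.hypot(*d[:2]),np.degrees(np.arctan2(e[1],e[0])),np.hypot(*e[:2]))
E
```

```text
(np.float64(282.1666666666667), np.float64(68.91666666666667)) (np.float64(281.56880733944956), np.float64(168.9816513761468)) (np.float64(282.47089947089944), np.float64(285.77777777777777)) (np.float64(279.9950877192982), np.float64(95.93684210526315)) (np.float64(282.2133333333333), np.float64(139.09333333333333))
[ 556.8 -136.6   39. ]
[ 562.7 -175.2   30. ]
[ 564.8 -202.7   37. ]
[ 578.1 -327.    39. ]
96.37047697310066 191.5599303805289 96.88698347734227 66.56827912664238
```

The wrench is clearly visible: head (283,97), ring (282,169), heel (282,286), yaw about 96°, with sizes that match the given ones. Now I descend, grip and look.

```bash
python3 -m creep '[{"hand":1,"tx":-0.025,"ty":0.0017,"tz":0.02,"spin":-0.4},{"hand":1,"tx":0,"ty":0,"tz":0.055,"spin":0},{"hand":1,"tx":0,"ty":0,"tz":0.05,"spin":0},{"hand":1,"tx":0,"ty":0,"tz":0.038,"spin":0},{"hand":1,"tx":0,"ty":0,"tz":0,"spin":0}]';python3 -m creep '[{"hand":0,"tx":0,"ty":0,"tz":0,"spin":0},{"hand":0,"tx":0,"ty":0,"tz":0,"spin":0},{"hand":0,"tx":0,"ty":0,"tz":0,"spin":0},{"hand":0,"tx":0,"ty":0,"tz":0,"spin":0},{"hand":0,"tx":0,"ty":0,"tz":0,"spin":0}]'
```

```text
time: 4.72
tool_pos: [568.3, -239.6, 16.8]
tcp_rot: [-3.137, -0.004, 1.68]
contact_force: [0.0, -0.3, 0.6]
grip_width: 91.8
finger_force: 0.0
time: 5.35
tool_pos: [569.8, -242.1, 19.3]
tcp_rot: [3.141, 0.0, 1.678]
contact_force: [0.2, 0.3, -0.2]
grip_width: 46.3
finger_force: 0.0
```

```bash
python3 -m creep '[{"hand":0,"tx":0,"ty":0,"tz":0,"spin":0},{"hand":0,"tx":0,"ty":0,"tz":0,"spin":0},{"hand":0,"tx":0,"ty":0,"tz":0,"spin":0},{"hand":0,"tx":0,"ty":0,"tz":0,"spin":0},{"hand":0,"tx":0,"ty":0,"tz":0,"spin":0}]'; python3 -m creep '[{"hand":0,"tx":0,"ty":0,"tz":-0.03,"spin":0},{"hand":0,"tx":0,"ty":0,"tz":-0.06,"spin":0},{"hand":0,"tx":0,"ty":0,"tz":-0.04,"spin":0},{"hand":0,"tx":0,"ty":0,"tz":0,"spin":0},{"hand":0,"tx":0,"ty":0,"tz":0,"spin":0}]'
python3 - <<'E'
from h import *
c=cap('wrist','w6');o=get_obs();T=o['tool_pos'];y=o['tcp_rot'][2];print(T,o['tcp_rot'])
hs=cv2.cvtColor(c['color'],cv2.COLOR_RGB2HSV);H,S,V=[hs[...,i].astype(int) for i in range(3)]
d=np.array([np.cos(y),np.sin(y)])
m=(H>20)&(H<35)&(S>150)&(V>120)
yy,xx=np.nonzero(m);print(xx.min(),xx.max(),yy.min(),yy.max())
print('pred head',proj(c,[*(T[:2]+105*d),T[2]+22]),'ring',proj(c,[*(T[:2]+43*d),T[2]+17]))
E
```

```text
time: 5.98
tool_pos: [569.9, -242.0, 19.0]
tcp_rot: [3.141, 0.0, 1.678]
contact_force: [1.0, 0.1, -0.6]
grip_width: 23.4
finger_force: 30.0
time: 6.6
tool_pos: [568.4, -241.3, 146.7]
tcp_rot: [-3.138, -0.003, 1.679]
contact_force: [0.1, -0.2, -5.7]
grip_width: 23.3
finger_force: 30.0
[ 568.19630402 -241.25157665  146.24286672] [-3.13726109 -0.00314874  1.67848126]
255 304 180 195
pred head [280.78505164  33.73338092] ring [280.71479272 180.21727145]
```

View pics/w6.png

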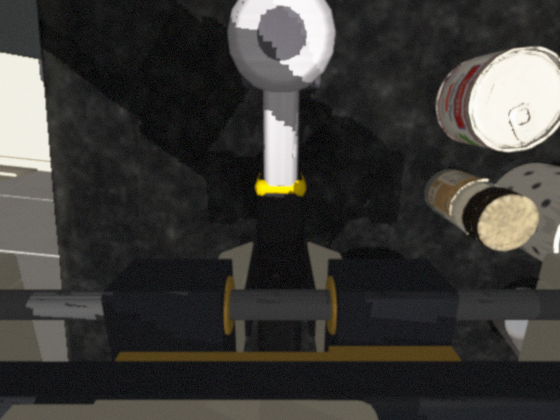

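Gripped at 23.3 mm width. The head is at (282,38) with its cap centre at (282,34), about where predicted. Now the exact head offset and the transport goal.

```bash
cat > go.py <<'E'
from h import *
import sys
B=np.array([581.8,151.3]);L=(104.5,0.5)
def goal(wdeg,L=L,B=B):
    w=np.radians(wdeg);x=np.array([np.cos(w),np.sin(w)]);y=np.array([np.sin(w),-np.cos(w)])
    return B-L[0]*x-L[1]*y
def rel(G):
    o=get_obs();T=o['tool_pos'];a=o['tcp_rot'][2];d=np.array(G)-T[:2]
    return 'tx %.1f ty %.1f yaw %.2f z %.1f'%(d@[np.cos(a),np.sin(a)],d@[np.sin(a),-np.cos(a)],np.degrees(a),T[2]),o['tcp_rot'].round(4),o['contact_force'].round(1),o['moment'].round(2)
E
python3 - <<'E'
from go import *
c=dict(np.load('pics/w6.npz'));print(c['K'][0][0])
T=np.array([568.2,-241.25,146.24]);a=1.67848;x=np.array([np.cos(a),np.sin(a)]);y=np.array([np.sin(a),-np.cos(a)])
g=cv2.cvtColor(c['color'],cv2.COLOR_RGB2GRAY)
for z,p in[(22,(282,34)),(22,(282.5,38.5)),(12,(282.5,38.5))]:
    P=ray(c,*p,T[2]+z)[:2]-T[:2];print(z,P@x,P@y)
for z in(22,12):
    P,Q=ray(c,229,37,T[2]+z),ray(c,336,37,T[2]+z);print('dia',z,np.hypot(*(P-Q)[:2]))
print(goal(111),rel(goal(111)))
E
```

```text
336.31120756497495
22 104.90059615617525 0.4905700715572714
22 103.23514308475069 0.6974228170978843
12 104.93243017895352 0.7414876136548413
dia 22 43.65023772489002
dia 12 46.53951915083477
[618.78266051  53.56166146] ('tx 287.7 ty 82.0 yaw 96.17 z 146.2', array([-3.1373e+00, -3.1000e-03,  1.6785e+00]), array([-0.3, -0.7, -5.7]), array([-0.15,  0.05, -0.02]))
```

```bash
sed -i 's/L=(104.5,0.5)/L=(104.9,0.65)/' go.py; python3 -m creep '[{"hand":0,"tx":0.04,"ty":0.012,"tz":0,"spin":0},{"hand":0,"tx":0.056,"ty":0.015,"tz":0,"spin":0},{"hand":0,"tx":0.056,"ty":0.015,"tz":0,"spin":0},{"hand":0,"tx":0.056,"ty":0.015,"tz":0,"spin":0},{"hand":0,"tx":0.05,"ty":0.014,"tz":0,"spin":0}]' | head -2;python3 -m creep '[{"hand":0,"tx":0.03,"ty":0.01,"tz":0,"spin":0},{"hand":0,"tx":0,"ty":0,"tz":0,"spin":-5},{"hand":0,"tx":0,"ty":0,"tz":0,"spin":-5},{"hand":0,"tx":0,"ty":0,"tz":0,"spin":-4.8},{"hand":0,"tx":0,"ty":0,"tz":0,"spin":0}]'|head -3
python3 -m creep '[{"hand":0,"tx":0,"ty":0,"tz":0.04,"spin":0},{"hand":0,"tx":0,"ty":0,"tz":0.02,"spin":0},{"hand":0,"tx":0,"ty":0,"tz":0,"spin":0},{"hand":0,"tx":0,"ty":0,"tz":0,"spin":0}]'|head -3
python3 -c "
from go import *
print(rel(goal(111)))"
```

```text
time: 7.28
tool_pos: [611.3, 24.3, 146.4]
time: 7.9
tool_pos: [618.1, 53.0, 146.7]
tcp_rot: [-3.138, -0.002, 1.936]
time: 8.4
tool_pos: [619.7, 53.0, 89.6]
tcp_rot: [3.141, 0.0, 1.936]
('tx 0.5 ty -0.8 yaw 110.92 z 89.6', array([3.1409e+00, 2.0000e-04, 1.9359e+00]), array([ 0.2,  0.3, -3.9]), array([-0.14,  0.01, -0.04]))
```

```bash
python3 -m creep '[{"hand":0,"tx":0.0005,"ty":-0.0008,"tz":0.02,"spin":0},{"hand":0,"tx":0,"ty":0,"tz":0.0165,"spin":0},{"hand":0,"tx":0,"ty":0,"tz":0,"spin":0},{"hand":0,"tx":0,"ty":0,"tz":0,"spin":0}]'|head -4
python3 -c "
from go import *
print(rel(goal(111)))"
python3 -m creep '[{"hand":0,"tx":0,"ty":0,"tz":0.005,"spin":0},{"hand":0,"tx":0,"ty":0,"tz":0.004,"spin":0},{"hand":0,"tx":0,"ty":0,"tz":0,"spin":0},{"hand":0,"tx":0,"ty":0,"tz":0,"spin":0}]'|head -4
python3 -c "
from go import *
print(rel(goal(111)))"
```

```text
time: 8.9
tool_pos: [619.0, 53.1, 53.3]
tcp_rot: [3.14, 0.0, 1.937]
contact_force: [0.1, 1.1, -4.3]
('tx 0.1 ty -0.2 yaw 110.96 z 53.3', array([3.1404e+00, 4.0000e-04, 1.9367e+00]), array([ 0.1,  1.1, -4.3]), array([-0.15,  0.02, -0.07]))
time: 9.4
tool_pos: [618.5, 53.3, 43.7]
tcp_rot: [3.141, -0.0, 1.937]
contact_force: [0.6, -0.3, -5.1]
('tx -0.2 ty 0.3 yaw 110.97 z 43.7', array([ 3.1414e+00, -1.0000e-04,  1.9368e+00]), array([ 0.6, -0.3, -5.1]), array([-0.04, -0.07, -0.01]))
```

```bash
for i in 1; do python3 -m creep '[{"hand":0,"tx":0,"ty":0,"tz":0.002,"spin":0},{"hand":0,"tx":0,"ty":0,"tz":0.002,"spin":0},{"hand":0,"tx":0,"ty":0,"tz":0,"spin":0},{"hand":0,"tx":0,"ty":0,"tz":0,"spin":0}]'|head -4; done
python3 -c "
from go import *
print(rel(goal(111)))"
```

```text
time: 9.9
tool_pos: [618.6, 53.0, 39.8]
tcp_rot: [3.141, 0.0, 1.937]
contact_force: [1.7, -2.1, -3.5]
('tx 0.1 ty 0.2 yaw 110.97 z 39.8', array([3.1411e+00, 3.0000e-04, 1.9368e+00]), array([ 1.7, -2.1, -3.5]), array([-0.29, -0.15, -0.04]))
```

```bash
python3 -m creep '[{"hand":0,"tx":0,"ty":0,"tz":0.002,"spin":0},{"hand":0,"tx":0,"ty":0,"tz":0.002,"spin":0},{"hand":0,"tx":0,"ty":0,"tz":0.001,"spin":0},{"hand":0,"tx":0,"ty":0,"tz":0,"spin":0},{"hand":0,"tx":0,"ty":0,"tz":0,"spin":0}]'|head -4
python3 -c "
from go import *
print(rel(goal(111)))"
python3 -m creep '[{"hand":0,"tx":0,"ty":0,"tz":0.001,"spin":0},{"hand":0,"tx":0,"ty":0,"tz":0,"spin":0},{"hand":0,"tx":0,"ty":0,"tz":0,"spin":0}]'|head -4
python3 -c "
from go import *
print(rel(goal(111)))"
```

```text
time: 10.52
tool_pos: [618.7, 52.9, 34.8]
tcp_rot: [3.141, 0.001, 1.937]
contact_force: [3.0, -3.3, -1.5]
('tx 0.2 ty 0.2 yaw 110.97 z 34.8', array([3.1409e+00, 5.0000e-04, 1.9368e+00]), array([ 3. , -3.3, -1.5]), array([-0.88, -0.41, -0.05]))
time: 10.9
tool_pos: [618.9, 52.7, 34.0]
tcp_rot: [3.141, 0.001, 1.937]
contact_force: [2.5, -4.9, -1.3]
('tx 0.5 ty 0.0 yaw 110.97 z 34.0', array([3.1406e+00, 9.0000e-04, 1.9368e+00]), array([ 2.5, -4.9, -1.3]), array([-0.92, -0.44, -0.03]))
```

```bash
python3 - <<'E'
from go import *
def m(c):
    hs=cv2.cvtColor(c['color'],cv2.COLOR_RGB2HSV);H,S,V=[hs[...,i].astype(int) for i in range(3)]
    k=(H>20)&(H<35)&(S>150)&(V>60);k[:165]=0;k[215:]=0;k[:,:240]=0;k[:,320:]=0
    y,x=np.nonzero(k);r=cv2.cvtColor(c['color'],cv2.COLOR_RGB2GRAY)
    return x.min(),x.max(),np.percentile(y,[2,50,98]),x.mean()
a=dict(np.load('pics/w6.npz'));b=cap('wrist','w7');s=cap('side','s7')
print(m(a),m(b))
u,v=proj(s,[582,151,35]).astype(int);q=cv2.resize(s['color'][v-30:v+30,u-40:u+40],None,fx=5,fy=5,interpolation=cv2.INTER_CUBIC)
w=b['color'][0:220,170:400];w=cv2.resize(w,(314,300))
cv2.imwrite('pics/v7.png',np.hstack([q,w])[:,:,::-1])
print(u,v)
E
```

```text
(np.int64(254), np.int64(305), array([179., 188., 195.]), np.float64(279.660409556314)) (np.int64(254), np.int64(306), array([175., 189., 196.]), np.float64(280.38072669826227))
286 281
```

View pics/v7.png

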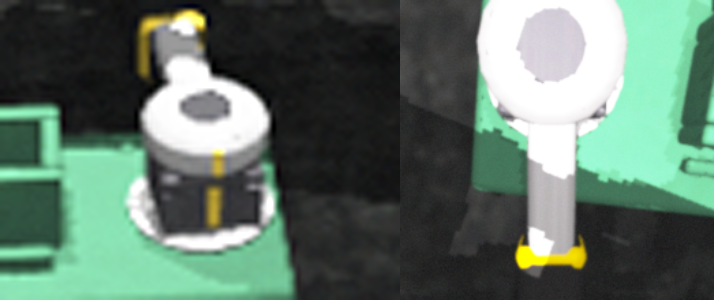

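The last view shows the dark socket block resting on the white washer and centred on it. The wrench is level, since the ring hasn't moved in the wrist view. I'll press slightly to confirm it is seated.

```bash
python3 -m creep '[{"hand":0,"tx":0,"ty":0,"tz":0.001,"spin":0},{"hand":0,"tx":0,"ty":0,"tz":0,"spin":0},{"hand":0,"tx":0,"ty":0,"tz":0,"spin":0}]'|head -4
python3 -c "
from go import *
print(rel(goal(111)))"
```

```text
time: 11.38
tool_pos: [619.1, 52.5, 33.2]
tcp_rot: [3.14, 0.001, 1.937]
contact_force: [2.1, -6.4, -1.4]
('tx 0.7 ty -0.0 yaw 110.97 z 33.2', array([3.1404e+00, 1.3000e-03, 1.9368e+00]), array([ 2.1, -6.4, -1.4]), array([-1.06, -0.44,  0.04]))
```

```bash
python3 -m creep '[{"hand":0,"tx":-0.0007,"ty":0,"tz":-0.0008,"spin":0},{"hand":0,"tx":0,"ty":0,"tz":0,"spin":0},{"hand":0,"tx":0,"ty":0,"tz":0,"spin":0}]'|head -4
python3 -c "
from go import *
print(rel(goal(111)))"
```

```text
time: 11.75
tool_pos: [618.7, 52.6, 33.4]
tcp_rot: [3.141, -0.0, 1.937]
contact_force: [2.2, -2.1, -1.7]
('tx 0.4 ty 0.3 yaw 110.98 z 33.4', array([ 3.1414e+00, -1.0000e-04,  1.9369e+00]), array([ 2.2, -2.1, -1.7]), array([-0.55, -0.4 , -0.11]))
```

```bash
cat > st.py <<'E'
from go import *
o=get_obs();w=o['tcp_rot'][2];f=o['contact_force'];T=o['tool_pos']
fx=f[0]*np.cos(w)+f[1]*np.sin(w);fy=f[0]*np.sin(w)-f[1]*np.cos(w)
d=B-T[:2];print('t %.2f yaw %.2f fx %.1f fy %.1f fz %.1f Mz %.2f dist %.1f dir %.2f z %.1f'%(o['time'],np.degrees(w),fx,fy,f[2],o['moment'][2],np.hypot(*d),np.degrees(np.arctan2(d[1],d[0])),T[2]))
E
python3 st.py
python3 -m creep '[{"hand":0,"tx":0.0003,"ty":-0.0073,"tz":0,"spin":4},{"hand":0,"tx":0.0003,"ty":-0.0073,"tz":0,"spin":4},{"hand":0,"tx":0,"ty":0,"tz":0,"spin":0},{"hand":0,"tx":0,"ty":0,"tz":0,"spin":0}]'>/dev/null;python3 st.py
python3 -m creep '[{"hand":0,"tx":0.0003,"ty":-0.0073,"tz":0,"spin":4},{"hand":0,"tx":0.0003,"ty":-0.0073,"tz":0,"spin":4},{"hand":0,"tx":0,"ty":0,"tz":0,"spin":0}]'>/dev/null;python3 st.py
```

```text
t 11.75 yaw 110.98 fx -2.7 fy 1.3 fz -1.7 Mz -0.11 dist 105.3 dir 110.49 z 33.4
t 12.25 yaw 103.04 fx -4.6 fy 2.0 fz -0.6 Mz -0.06 dist 105.6 dir 102.70 z 33.5
t 12.62 yaw 95.04 fx -4.3 fy 2.8 fz -2.2 Mz -0.11 dist 105.5 dir 94.64 z 33.5
```

```bash
python3 -m creep '[{"hand":0,"tx":-0.0002,"ty":-0.0055,"tz":0,"spin":3},{"hand":0,"tx":0.0002,"ty":-0.0055,"tz":0,"spin":3},{"hand":0,"tx":0,"ty":0,"tz":0,"spin":0},{"hand":0,"tx":0,"ty":0,"tz":0,"spin":0}]'>/dev/null;python3 st.py
```

```text
t 13.12 yaw 89.07 fx -2.5 fy 2.8 fz -2.6 Mz -0.10 dist 105.6 dir 88.70 z 33.3
```

```bash
python3 -m creep '[{"hand":0,"tx":0.0002,"ty":-0.0055,"tz":0,"spin":3},{"hand":0,"tx":0.0002,"ty":-0.0055,"tz":0,"spin":3},{"hand":0,"tx":0,"ty":0,"tz":0,"spin":0},{"hand":0,"tx":0,"ty":0,"tz":0,"spin":0}]'>/dev/null;python3 st.py
```

```text
t 13.62 yaw 83.05 fx -0.1 fy 2.4 fz -3.4 Mz -0.08 dist 105.5 dir 82.67 z 33.3
```

```bash
python3 -m creep '[{"hand":0,"tx":0.0002,"ty":-0.0055,"tz":0,"spin":3},{"hand":0,"tx":0.0002,"ty":-0.0055,"tz":0,"spin":3},{"hand":0,"tx":0,"ty":0,"tz":0,"spin":0},{"hand":0,"tx":0,"ty":0,"tz":0,"spin":0}]'>/dev/null;python3 st.py
```

```text
t 14.12 yaw 77.05 fx 0.6 fy 3.0 fz -4.5 Mz -0.03 dist 105.5 dir 76.70 z 33.3
```

```bash
python3 -m creep '[{"hand":0,"tx":0.0002,"ty":-0.0055,"tz":0.0005,"spin":3},{"hand":0,"tx":0.0002,"ty":-0.0055,"tz":0,"spin":3},{"hand":0,"tx":0,"ty":0,"tz":0,"spin":0},{"hand":0,"tx":0,"ty":0,"tz":0,"spin":0}]'>/dev/null;python3 st.py
```

```text
t 14.62 yaw 71.05 fx 1.0 fy 4.2 fz -3.2 Mz 0.06 dist 105.5 dir 71.10 z 33.1
```

```bash
python3 -m creep '[{"hand":0,"tx":0.0001,"ty":-0.0055,"tz":0,"spin":3},{"hand":0,"tx":0,"ty":0,"tz":0,"spin":0},{"hand":0,"tx":0,"ty":0,"tz":0,"spin":0},{"hand":0,"tx":0,"ty":0,"tz":0,"spin":0}]'>/dev/null;python3 st.py
```

```text
t 15.12 yaw 68.07 fx 1.1 fy 8.2 fz -3.7 Mz 0.33 dist 105.4 dir 68.95 z 33.5
```

```bash
python3 -m creep '[{"hand":0,"tx":0.0001,"ty":-0.0037,"tz":0,"spin":2},{"hand":0,"tx":0,"ty":0,"tz":0,"spin":0},{"hand":0,"tx":0,"ty":0,"tz":0,"spin":0},{"hand":0,"tx":0,"ty":0,"tz":0,"spin":0}]'>/dev/null;python3 st.py
```

```text
t 15.62 yaw 66.08 fx 1.3 fy 7.5 fz -3.7 Mz 0.26 dist 105.4 dir 66.93 z 33.5
```

```bash
python3 -m creep '[{"hand":0,"tx":0.0001,"ty":-0.0041,"tz":0,"spin":2.2},{"hand":0,"tx":0.0001,"ty":-0.0041,"tz":0,"spin":2.2},{"hand":0,"tx":0,"ty":0,"tz":0,"spin":0},{"hand":0,"tx":0,"ty":0,"tz":0,"spin":0}]'>/dev/null;python3 st.py
python3 - <<'E'
from go import *
for n,c in(('w6',dict(np.load('pics/w6.npz'))),('w7',dict(np.load('pics/w7.npz'))),('now',cap('wrist','w8')),('s7',dict(np.load('pics/s7.npz'))),('s',cap('side','s8'))):
    hs=cv2.cvtColor(c['color'],cv2.COLOR_RGB2HSV);H,S,V=[hs[...,i].astype(int) for i in range(3)]
    m=((H<8)|(H>172))&(S>130)&(V>70)
    if n[0]=='s': u,v=proj(c,[582,151,50]).astype(int);k=np.zeros_like(m);k[v-22:v+22,u-22:u+22]=1;m&=k>0
    else: m[130:]=0;m[:,:220]=0;m[:,345:]=0
    y,x=np.nonzero(m);print(n,len(x),(x.mean(),y.mean(),y.min()) if len(x) else '')
E
```

```text
t 16.12 yaw 61.68 fx 0.3 fy 7.8 fz -3.8 Mz 0.31 dist 105.3 dir 62.48 z 33.5
w6 0 
w7 0 
now 224 (np.float64(275.61160714285717), np.float64(30.683035714285715), np.int64(20))
s7 0 
s 18 (np.float64(286.77777777777777), np.float64(271.77777777777777), np.int64(270))
```

Torque has plateaued at the trip load and the red pin is now visible. Adding half a degree for margin, then holding.

```bash
python3 -m creep '[{"hand":0,"tx":0,"ty":-0.0009,"tz":0,"spin":0.5},{"hand":0,"tx":0,"ty":0,"tz":0,"spin":0},{"hand":0,"tx":0,"ty":0,"tz":0,"spin":0},{"hand":0,"tx":0,"ty":0,"tz":0,"spin":0},{"hand":0,"tx":0,"ty":0,"tz":0,"spin":0}]'>/dev/null;python3 st.py
python3 -m creep '[{"hand":0,"tx":0,"ty":0,"tz":0,"spin":0},{"hand":0,"tx":0,"ty":0,"tz":0,"spin":0},{"hand":0,"tx":0,"ty":0,"tz":0,"spin":0},{"hand":0,"tx":0,"ty":0,"tz":0,"spin":0},{"hand":0,"tx":0,"ty":0,"tz":0,"spin":0}]'>/dev/null;python3 st.py
```

```text
t 16.85 yaw 61.17 fx 1.1 fy 8.7 fz -3.9 Mz 0.30 dist 105.3 dir 61.98 z 33.4
t 17.48 yaw 61.18 fx 0.9 fy 8.1 fz -2.7 Mz 0.33 dist 105.3 dir 62.01 z 33.5
```

```bash
python3 -m creep '[{"hand":0,"tx":0.0002,"ty":0.0055,"tz":0,"spin":-3},{"hand":0,"tx":0.0002,"ty":0.0055,"tz":0,"spin":-3},{"hand":0,"tx":0.0002,"ty":0.0055,"tz":0,"spin":-3},{"hand":0,"tx":0,"ty":0,"tz":0,"spin":0},{"hand":0,"tx":0,"ty":0,"tz":0,"spin":0}]'>/dev/null;python3 st.py
```

```text
t 18.10 yaw 70.04 fx 0.1 fy 6.1 fz -2.7 Mz 0.10 dist 105.5 dir 70.16 z 33.1
```

```bash
python3 -m creep '[{"hand":0,"tx":0,"ty":0.0022,"tz":0,"spin":-1.2},{"hand":0,"tx":0,"ty":0,"tz":0,"spin":0},{"hand":0,"tx":0,"ty":0,"tz":0,"spin":0}]'>/dev/null;python3 st.py
```

```text
t 18.48 yaw 71.25 fx -0.1 fy 3.6 fz -2.2 Mz -0.06 dist 105.6 dir 70.84 z 32.9
```

```bash
python3 -m creep '[{"hand":0,"tx":0,"ty":0.003,"tz":0,"spin":-1.6},{"hand":0,"tx":0,"ty":0,"tz":0,"spin":0},{"hand":0,"tx":0,"ty":0,"tz":0,"spin":0}]'>/dev/null;python3 st.py
python3 -m creep '[{"hand":0,"tx":0,"ty":0,"tz":-0.003,"spin":0},{"hand":0,"tx":0,"ty":0,"tz":-0.002,"spin":0},{"hand":0,"tx":0,"ty":0,"tz":0,"spin":0}]'>/dev/null;python3 st.py
```

```text
t 18.85 yaw 72.86 fx -1.8 fy 2.6 fz -2.2 Mz -0.09 dist 105.6 dir 72.39 z 32.7
t 19.23 yaw 72.88 fx 4.8 fy 2.2 fz -6.2 Mz -0.04 dist 104.5 dir 72.44 z 37.9
```

```bash
python3 -m creep '[{"hand":0,"tx":-0.0005,"ty":0,"tz":-0.003,"spin":0},{"hand":0,"tx":0,"ty":0,"tz":-0.003,"spin":0},{"hand":0,"tx":0,"ty":0,"tz":0,"spin":0}]'>/dev/null;python3 st.py
```

```text
t 19.60 yaw 72.87 fx 12.7 fy 2.4 fz -10.6 Mz -0.04 dist 103.4 dir 72.34 z 43.6
```

Lifting pitches the wrench, because the socket is binding. I'll go back down to level, relieve the side load, then lift again.

```bash
python3 -m creep '[{"hand":0,"tx":0.0003,"ty":0,"tz":0.004,"spin":0},{"hand":0,"tx":0.0002,"ty":0,"tz":0.0055,"spin":0},{"hand":0,"tx":0,"ty":0,"tz":0,"spin":0},{"hand":0,"tx":0,"ty":0,"tz":0,"spin":0}]'>/dev/null;python3 st.py
python3 -m creep '[{"hand":0,"tx":0,"ty":0.0028,"tz":0,"spin":-1.5},{"hand":0,"tx":0,"ty":0,"tz":0,"spin":0},{"hand":0,"tx":0,"ty":0,"tz":0,"spin":0}]'>/dev/null;python3 st.py
```

```text
t 20.10 yaw 72.86 fx 1.4 fy 1.1 fz -3.6 Mz -0.02 dist 105.6 dir 72.55 z 34.5
t 20.48 yaw 74.37 fx 0.6 fy 0.1 fz -3.2 Mz -0.02 dist 105.7 dir 74.02 z 34.4
```

```bash
python3 -m creep '[{"hand":0,"tx":0,"ty":0,"tz":-0.002,"spin":0},{"hand":0,"tx":0,"ty":0,"tz":-0.002,"spin":0},{"hand":0,"tx":0,"ty":0,"tz":0,"spin":0},{"hand":0,"tx":0,"ty":0,"tz":0,"spin":0}]'>/dev/null;python3 st.py
```

```text
t 20.98 yaw 74.38 fx 5.3 fy 0.4 fz -7.3 Mz 0.00 dist 104.8 dir 74.05 z 38.4
```

```bash
python3 -m creep '[{"hand":0,"tx":0.0008,"ty":0.0018,"tz":0,"spin":-1},{"hand":0,"tx":0,"ty":-0.0036,"tz":-0.0005,"spin":2},{"hand":0,"tx":0,"ty":0.0036,"tz":-0.0005,"spin":-2},{"hand":0,"tx":0,"ty":-0.0018,"tz":0,"spin":1},{"hand":0,"tx":0,"ty":0,"tz":0,"spin":0}]'>/dev/null;python3 st.py
python3 - <<'E'
from go import *
s=cap('side','s9')
# head top ellipse & heel (orange) in side view -> pitch check
hs=cv2.cvtColor(s['color'],cv2.COLOR_RGB2HSV);H,S,V=[hs[...,i].astype(int) for i in range(3)]
o=get_obs();w=o['tcp_rot'][2];d=np.array([np.cos(w),np.sin(w)])
print('pred head top level(z56/z61)',proj(s,[*B,56]),proj(s,[*B,61]))
u,v=proj(s,[*B,58]).astype(int)
m=(V>150)&(S<60);sub=m[v-25:v+40,u-20:u+20];print([ (r+v-25,int(sub[r].sum())) for r in range(0,65,2)])
b=cap('wrist','w9')
for n,c in(('w7',dict(np.load('pics/w7.npz'))),('w9',b)):
    hs=cv2.cvtColor(c['color'],cv2.COLOR_RGB2HSV);H,S,V=[hs[...,i].astype(int) for i in range(3)]
    k=(H>20)&(H<35)&(S>150)&(V>60);k[:150]=0;k[225:]=0;k[:,:240]=0;k[:,320:]=0
    y,x=np.nonzero(k);print(n,x.min(),x.max(),np.percentile(y,[2,50,98]))
E
```

```text
t 21.60 yaw 74.34 fx 4.5 fy 0.7 fz -6.4 Mz -0.05 dist 104.7 dir 74.00 z 39.3
pred head top level(z56/z61) [286.5486251  272.41020256] [286.59498526 270.16519483]
[(np.int64(246), 0), (np.int64(248), 0), (np.int64(250), 0), (np.int64(252), 0), (np.int64(254), 0), (np.int64(256), 6), (np.int64(258), 8), (np.int64(260), 8), (np.int64(262), 9), (np.int64(264), 9), (np.int64(266), 14), (np.int64(268), 18), (np.int64(270), 15), (np.int64(272), 24), (np.int64(274), 23), (np.int64(276), 25), (np.int64(278), 23), (np.int64(280), 19), (np.int64(282), 10), (np.int64(284), 0), (np.int64(286), 0), (np.int64(288), 0), (np.int64(290), 6), (np.int64(292), 5), (np.int64(294), 8), (np.int64(296), 10), (np.int64(298), 18), (np.int64(300), 11), (np.int64(302), 0), (np.int64(304), 0), (np.int64(306), 0), (np.int64(308), 0), (np.int64(310), 0)]
w7 254 306 [175. 189. 196.]
w9 255 306 [178. 187. 194.]
```

```bash
python3 -m creep '[{"hand":0,"tx":0.0006,"ty":0.0018,"tz":-0.001,"spin":-1},{"hand":0,"tx":0.0002,"ty":-0.0036,"tz":-0.001,"spin":2},{"hand":0,"tx":0.0002,"ty":0.0036,"tz":-0.001,"spin":-2},{"hand":0,"tx":0.0002,"ty":-0.0018,"tz":-0.001,"spin":1},{"hand":0,"tx":0,"ty":0,"tz":0,"spin":0}]'>/dev/null;python3 st.py
```

```text
t 22.32 yaw 74.31 fx 5.7 fy 1.5 fz -7.5 Mz -0.11 dist 103.5 dir 73.93 z 43.3
```

```bash
python3 - <<'E'
from go import *
cap('wrist','w10');cap('side','s10')
for n in('w6','w7','w9','w10'):
    c=np.load(f'pics/{n}.npz')['color'];hs=cv2.cvtColor(c,cv2.COLOR_RGB2HSV);H,S,V=[hs[...,i].astype(int) for i in range(3)]
    m=((S<50)&(V>90)).astype(np.uint8);m[:,:200]=0;m[:,370:]=0;m[165:]=0
    rows=[]
    for r in range(20,60,5):
        x=np.nonzero(m[r])[0];rows.append((int(x.min()),int(x.max())) if len(x) else None)
    print(n,rows)
for n in('s7','s8','s9','s10'):
    c=np.load(f'pics/{n}.npz')['color'];hs=cv2.cvtColor(c,cv2.COLOR_RGB2HSV);S,V=hs[...,1].astype(int),hs[...,2].astype(int)
    m=(V>130)&(S<70);print(n,[int(m[r,266:308].sum()) for r in range(262,308,2)])
E
```

```text
w6 [(231, 333), (230, 334), (230, 335), (231, 335), (231, 334), (232, 333), (233, 333), (233, 331)]
w7 [(227, 334), (226, 335), (226, 336), (226, 335), (227, 335), (227, 334), (228, 333), (230, 333)]
w9 [(232, 333), (231, 334), (230, 335), (230, 335), (211, 334), (231, 334), (232, 333), (233, 332)]
w10 [(234, 331), (233, 332), (232, 333), (231, 334), (232, 334), (232, 333), (233, 332), (234, 331)]
s7 [8, 9, 10, 16, 19, 22, 23, 25, 23, 20, 15, 8, 4, 7, 7, 9, 8, 10, 21, 13, 0, 0, 0]
s8 [9, 11, 11, 23, 20, 17, 23, 26, 24, 19, 15, 6, 0, 2, 5, 6, 10, 13, 18, 12, 0, 0, 0]
s9 [10, 10, 14, 20, 21, 25, 25, 25, 24, 21, 11, 1, 0, 2, 6, 6, 9, 14, 19, 13, 0, 0, 0]
s10 [9, 10, 15, 19, 21, 25, 25, 25, 24, 22, 11, 0, 0, 3, 6, 5, 9, 14, 19, 13, 0, 0, 0]
```

The head diameter in the wrist view shrank from 109 to 102 px. So the head is staying on the bolt while the wrench pitches in the pads: 105 mm is too long a lever. I'll set the heel down on the worktop, regrip nearer the head (about −77 mm) and lift from there.

```bash
python3 -m creep '[{"hand":0,"tx":-0.001,"ty":0,"tz":0.005,"spin":0},{"hand":0,"tx":-0.001,"ty":0,"tz":0.0045,"spin":0},{"hand":0,"tx":0,"ty":0,"tz":0.002,"spin":0},{"hand":0,"tx":0,"ty":0,"tz":0.002,"spin":0},{"hand":0,"tx":0,"ty":0,"tz":0,"spin":0}]'>/dev/null;python3 st.py
python3 -m creep '[{"hand":0,"tx":-0.0007,"ty":0,"tz":0.002,"spin":0},{"hand":0,"tx":0,"ty":0,"tz":0,"spin":0},{"hand":0,"tx":0,"ty":0,"tz":0,"spin":0}]'>/dev/null;python3 st.py
```

```text
t 23.05 yaw 74.37 fx -3.8 fy 0.9 fz 0.2 Mz -0.05 dist 106.5 dir 74.22 z 30.1
t 23.43 yaw 74.37 fx -4.7 fy 1.0 fz 0.4 Mz -0.02 dist 107.0 dir 74.20 z 28.0
```

```bash
python3 -m creep '[{"hand":0.4,"tx":0,"ty":0,"tz":0,"spin":0},{"hand":0.4,"tx":0,"ty":0,"tz":0,"spin":0},{"hand":0.4,"tx":0,"ty":0,"tz":0,"spin":0},{"hand":0.4,"tx":0,"ty":0,"tz":0,"spin":0}]'|tail -2;python3 st.py
python3 -m creep '[{"hand":0.4,"tx":0.015,"ty":0,"tz":-0.001,"spin":0},{"hand":0.4,"tx":0.013,"ty":0,"tz":0,"spin":0},{"hand":0,"tx":0,"ty":0,"tz":0,"spin":0},{"hand":0,"tx":0,"ty":0,"tz":0,"spin":0},{"hand":0,"tx":0,"ty":0,"tz":0,"spin":0}]'|tail -2;python3 st.py
python3 -m creep '[{"hand":0,"tx":0,"ty":0,"tz":0,"spin":0},{"hand":0,"tx":0,"ty":0,"tz":0,"spin":0}]'|tail -2;python3 st.py
```

```text
grip_width: 36.9
finger_force: 0.0
t 23.93 yaw 74.38 fx -0.6 fy 0.1 fz -1.0 Mz 0.06 dist 106.3 dir 74.08 z 27.9
grip_width: 23.3
finger_force: 30.0
t 24.55 yaw 74.35 fx 3.5 fy -0.1 fz -1.3 Mz -0.03 dist 78.2 dir 74.12 z 28.9
grip_width: 23.4
finger_force: 30.0
t 24.80 yaw 74.35 fx 4.4 fy 0.8 fz -2.0 Mz -0.02 dist 78.4 dir 74.09 z 28.9
```

```bash
python3 -m creep '[{"hand":0,"tx":0.0005,"ty":0,"tz":-0.002,"spin":0},{"hand":0,"tx":0,"ty":0,"tz":-0.002,"spin":0},{"hand":0,"tx":0,"ty":0,"tz":0,"spin":0}]'>/dev/null;python3 st.py
python3 -m creep '[{"hand":0,"tx":0,"ty":0,"tz":-0.002,"spin":0},{"hand":0,"tx":0,"ty":0,"tz":-0.002,"spin":0},{"hand":0,"tx":0,"ty":0,"tz":0,"spin":0}]'>/dev/null;python3 st.py
```

```text
t 25.18 yaw 74.39 fx 0.5 fy 2.1 fz -4.7 Mz -0.08 dist 78.5 dir 73.73 z 32.5
t 25.55 yaw 74.38 fx -0.2 fy -1.0 fz -5.1 Mz 0.01 dist 78.4 dir 73.82 z 37.1
```

```bash
python3 -m creep '[{"hand":0,"tx":0,"ty":0,"tz":-0.003,"spin":0},{"hand":0,"tx":0,"ty":0,"tz":-0.004,"spin":0},{"hand":0,"tx":0,"ty":0,"tz":-0.004,"spin":0},{"hand":0,"tx":0,"ty":0,"tz":0,"spin":0}]'>/dev/null;python3 st.py
python3 -m creep '[{"hand":0,"tx":0,"ty":0,"tz":-0.02,"spin":0},{"hand":0,"tx":0,"ty":0,"tz":-0.04,"spin":0},{"hand":0,"tx":0,"ty":0,"tz":-0.03,"spin":0},{"hand":0,"tx":0,"ty":0,"tz":0,"spin":0}]'>/dev/null;python3 st.py
```

```text
t 26.05 yaw 74.37 fx -0.4 fy 0.6 fz -5.2 Mz 0.01 dist 77.9 dir 74.23 z 48.5
t 26.55 yaw 74.37 fx 0.1 fy 0.0 fz -5.1 Mz 0.02 dist 77.6 dir 75.06 z 140.1
```

```bash
python3 -m creep '[{"hand":0,"tx":-0.045,"ty":0.006,"tz":0,"spin":0},{"hand":0,"tx":-0.057,"ty":0.007,"tz":0,"spin":0},{"hand":0,"tx":-0.057,"ty":0.007,"tz":0,"spin":0},{"hand":0,"tx":-0.057,"ty":0.007,"tz":0,"spin":0},{"hand":0,"tx":-0.055,"ty":0.006,"tz":0,"spin":0}]'>/dev/null
python3 -m creep '[{"hand":0,"tx":0,"ty":0,"tz":0.03,"spin":0},{"hand":0,"tx":0,"ty":0,"tz":0.045,"spin":0},{"hand":0,"tx":0,"ty":0,"tz":0.02,"spin":0},{"hand":0,"tx":0,"ty":0,"tz":0,"spin":0},{"hand":0,"tx":0,"ty":0,"tz":0,"spin":0}]'|head -2;python3 st.py
python3 - <<'E'
from go import *
cap('top','t11');cap('side','s11')
E
```

```text
time: 27.8
tool_pos: [519.3, -193.6, 43.0]
t 27.80 yaw 74.38 fx 0.3 fy 0.1 fz -4.2 Mz -0.02 dist 350.6 dir 79.73 z 43.0
```

```bash
python3 -m creep '[{"hand":0,"tx":0,"ty":0,"tz":0.006,"spin":0},{"hand":0,"tx":0,"ty":0,"tz":0.006,"spin":0},{"hand":0,"tx":0,"ty":0,"tz":0,"spin":0},{"hand":0,"tx":0,"ty":0,"tz":0,"spin":0}]'>/dev/null;python3 st.py
python3 -m creep '[{"hand":0,"tx":0,"ty":0,"tz":0.003,"spin":0},{"hand":0,"tx":0,"ty":0,"tz":0.003,"spin":0},{"hand":0,"tx":0,"ty":0,"tz":0,"spin":0},{"hand":0,"tx":0,"ty":0,"tz":0,"spin":0}]'>/dev/null;python3 st.py
python3 -m creep '[{"hand":0,"tx":0,"ty":0,"tz":0.002,"spin":0},{"hand":0,"tx":0,"ty":0,"tz":0.002,"spin":0},{"hand":0,"tx":0,"ty":0,"tz":0,"spin":0},{"hand":0,"tx":0,"ty":0,"tz":0,"spin":0}]'>/dev/null;python3 st.py
```

```text
t 28.40 yaw 74.37 fx -0.7 fy 0.5 fz -4.8 Mz -0.01 dist 350.6 dir 79.69 z 30.9
t 28.90 yaw 74.37 fx 0.2 fy 1.0 fz -2.2 Mz 0.05 dist 350.6 dir 79.71 z 25.0
t 29.40 yaw 74.37 fx 1.8 fy 0.0 fz -3.2 Mz 0.03 dist 350.5 dir 79.69 z 20.9
```

```bash
python3 -m creep '[{"hand":0,"tx":0,"ty":0,"tz":0.0012,"spin":0},{"hand":0,"tx":0,"ty":0,"tz":0,"spin":0},{"hand":0,"tx":0,"ty":0,"tz":0,"spin":0}]'>/dev/null;python3 st.py
python3 -m creep '[{"hand":0,"tx":0,"ty":0,"tz":0.0008,"spin":0},{"hand":0,"tx":0,"ty":0,"tz":0,"spin":0},{"hand":0,"tx":0,"ty":0,"tz":0,"spin":0}]'>/dev/null;python3 st.py
```

```text
t 29.77 yaw 74.37 fx 2.1 fy 1.1 fz -3.0 Mz 0.00 dist 350.6 dir 79.70 z 19.7
t 30.15 yaw 74.37 fx 1.6 fy 1.1 fz -1.8 Mz -0.01 dist 350.5 dir 79.68 z 18.9
```

Resting on the worktop. Now release, open wide, rise clear and check.

```bash
python3 -m creep '[{"hand":0.4,"tx":0,"ty":0,"tz":0,"spin":0},{"hand":0.7,"tx":0,"ty":0,"tz":0,"spin":0},{"hand":0.7,"tx":0,"ty":0,"tz":0,"spin":0},{"hand":0.7,"tx":0,"ty":0,"tz":0,"spin":0},{"hand":0.7,"tx":0,"ty":0,"tz":0,"spin":0}]'|tail -2;python3 st.py
python3 -m creep '[{"hand":0.7,"tx":0,"ty":0,"tz":-0.02,"spin":0},{"hand":0.7,"tx":0,"ty":0,"tz":-0.05,"spin":0},{"hand":0.7,"tx":0,"ty":0,"tz":-0.06,"spin":0},{"hand":0.7,"tx":0,"ty":0,"tz":-0.05,"spin":0},{"hand":0.7,"tx":0,"ty":0,"tz":0,"spin":0}]'>/dev/null;python3 st.py
python3 - <<'E'
from go import *
c=cap('wrist','w12');hs=cv2.cvtColor(c['color'],cv2.COLOR_RGB2HSV);H,S,V=[hs[...,i].astype(int) for i in range(3)]
def mid(m,v0,v1):
    y,x=np.nonzero(m[v0:v1,230:340]);return (x.mean()+230,y.mean()+v0,len(x)) if len(x) else None
ye=(H>20)&(H<35)&(S>150)&(V>60)
yy,xx=np.nonzero(ye);
n,l,st,ce=cv2.connectedComponentsWithStats(ye.astype(np.uint8))
for s,p in zip(st[1:],ce[1:]):
    if s[4]>8 and p[1]<290:print('yellow',s,p.round(1),ray(c,*p,37).round(1))
og=((H<18)&(S>150)&(V>100));og[:,:200]=0;og[:,360:]=0
n,l,st,ce=cv2.connectedComponentsWithStats(og.astype(np.uint8))
for s,p in zip(st[1:],ce[1:]):
    if s[4]>30:print('orange',s,p.round(1),ray(c,*p,39).round(1))
for z in(40,):print(proj(c,[541,-120,z]))
for n in('top','side'):
    a=dict(np.load(f'pics/{n}0.npz'));b=cap(n,n+'E');d=cv2.absdiff(a['color'],b['color']).max(2)>60
    for k,P in dict(tin=(739,-141,45),jar=(727,-228,80),garlic=(763,254,35)).items():
        u,v=proj(a,P).astype(int);print(n,k,u,v,int(d[max(v-15,0):v+15,max(u-15,0):u+15].sum()))
E
```

```text
grip_width: 63.7
finger_force: 0.0
t 30.77 yaw 74.37 fx -0.5 fy 0.3 fz -0.3 Mz -0.00 dist 350.6 dir 79.70 z 18.9
t 31.40 yaw 74.38 fx 0.2 fy 0.3 fz -0.2 Mz 0.02 dist 351.2 dir 80.05 z 203.4
yellow [274  77   5   3  12] [276.2  78.1] [545.8 -97.4  37. ]
yellow [264 167  25   9 143] [276.3 171.6] [ 521.5 -183.6   37. ]
yellow [145 277  17  13  65] [154.2 283.1] [ 354.1 -269.2   37. ]
yellow [408 284   9   9  20] [412.2 288.6] [ 634.1 -356.5   37. ]
orange [262 275  29  16 225] [276.  282.6] [ 486.8 -305.2   39. ]
[277.74158318 103.54734077]
top tin 318 166 0
top jar 357 168 0
top garlic 150 153 0
side tin 241 197 0
side jar 254 170 0
side garlic 171 305 2
```

```bash
python3 -c "
from plant import close_job
print(close_job())"
```

```text
the job is handed in; nothing more can be done
None
```

I tightened the bolt until the wrench tripped, held it there about 1.4 s at an estimated 0.15 rad of the 0.20 rad travel, and laid the wrench flat about 190 mm from the foot. The job is handed in at about 31 s with no verdict returned. The first lift-off bound on the bolt, so I set the heel on the worktop and regripped nearer the head. Before/after pictures show the jar, tin and garlic unmoved.

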